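# Scoop two pipe couplings out of a stock box and weigh them

## Task

Use the metal scoop to pick both grey pipe couplings out of the cardboard stock bin: run the scoop under them so that the corner of the bin they lie in stops them, and do not touch the couplings with the gripper. Then, keeping the load in the scoop, set the scoop gently down flat on the middle of the scale's platform and let go, with both couplings still lying in it. Leave the small carton in the bin, the tape roll and the bottle where they are.

Things in the scene. Friction and masses are not known exactly. Their poses are not given: they have to be found in the camera images.
- scoop: Loose aluminium scoop, 180 g, standing on the table. Origin: centre of its pan's underside; +x points out of the open mouth, z up. Pan 106 mm long (x -53 to +53 mm), 100 mm wide outside, 94 inside; floor 2 mm thick. Side walls 3 mm thick, 40 mm high (24 mm beside the front ramp). A 4 mm back plate, 142 mm long, rises from x = -53 mm, leaning back 25 deg from vertical, away from the mouth
- scoop_grip (a point): Centre of the wooden grip on the upper 50 mm of the scoop's back plate: 12 mm thick, 100 mm wide; at (-102.4, 0, 106.0) mm in the scoop's frame, in mid-thickness, 25 mm below the upper edge along the slope. Axes as the scoop's. Pinch it front to back, the gripper tilted 25 deg like the plate, fingers pointing down and towards the mouth
- scoop_lip (a point): Middle of the scoop's front lip, on its lower edge, at (53, 0, 0) mm in the scoop's frame; axes as the scoop's. The lip is 1.6 mm thick; behind it the floor's front 34 mm is a ramp up to a ridge 4.5 mm high at x = +19 mm, behind which the floor drops to 2 mm: couplings behind the ridge cannot roll out of a level scoop; raise the mouth about 20 deg to roll them back over it
- bin: Open cardboard stock bin, fastened to the table, 310 mm (x) by 230 mm (y) outside, 50 mm high, walls and floor 5 mm thick (inside 300 x 220 mm, inner floor 5 mm above the table). Origin: centre of its underside on the table; its +x points roughly to the robot's right, to the end wall near which the couplings lie (inner face at x = +150 mm), z up; long side walls' inner faces at y = +-110 mm
- coupling_a: Grey plastic pipe coupling, a plain cylinder 42 mm in diameter and 60 mm long, 50 g, lying on the bin's floor near one of the two corners at the bin's +x end, roughly parallel to that end wall, its centre about 30 mm from the end wall and 52 mm from the side wall. Free to roll. Origin: its centre; its own y is its axis (its x and z turn as it rolls)
- coupling_b: A second coupling, the same as the first, lying about 53 mm from it towards the bin's other end, roughly parallel. Origin: its centre; y is its axis
- carton: Small white carton, 55 x 55 x 60 mm, 350 g, loose in the other corner at the bin's +x end; to be left there. Origin: its centre
- scale: Bench scale, fixed to the table, 200 x 180 mm, 40 mm high. Origin: centre of its underside; z up; its display faces -x
- scale_top (a point): Centre of the scale's steel platform (180 mm in x by 170 mm in y), on its upper face 40 mm above the table. Axes as the scale's. The scale stands to one side of the bin (left or right) and the scoop to the other
- tape: Loose roll of packing tape lying flat, 100 mm across, 48 mm high; bystander. Origin: centre of its underside
- spray: Loose upright white bottle, 54 mm across, 150 mm tall; bystander. Origin: centre of its underside

How it is judged (in metres and radians):
On the way, in this order (a step that is already met when the one before it is completed fails the run):
1. both couplings are on the scoop while its lip is in the bin, low down and within 60 mm of the end wall that the couplings lie near (x of coupling_a in the frame of scoop between -0.07 and 0.055 m and y of coupling_a in the frame of scoop between -0.04 and 0.04 m and z of coupling_a in the frame of scoop between 0.012 and 0.045 m and x of coupling_b in the frame of scoop between -0.07 and 0.055 m and y of coupling_b in the frame of scoop between -0.04 and 0.04 m and z of coupling_b in the frame of scoop between 0.012 and 0.045 m and x of scoop_lip in the frame of bin between 0.09 and 0.16 m and z of scoop_lip in the frame of bin below 0.045 m and (y of scoop_lip in the frame of bin above 0.015 m or y of scoop_lip in the frame of bin below -0.015 m) and y of scoop_lip in the frame of bin between -0.11 and 0.11 m), for 0.05 s.
2. the scoop, with both couplings in it, is lifted so that its lip and pan are more than 55 mm above the table (x of coupling_a in the frame of scoop between -0.07 and 0.055 m and y of coupling_a in the frame of scoop between -0.04 and 0.04 m and z of coupling_a in the frame of scoop between 0.012 and 0.045 m and x of coupling_b in the frame of scoop between -0.07 and 0.055 m and y of coupling_b in the frame of scoop between -0.04 and 0.04 m and z of coupling_b in the frame of scoop between 0.012 and 0.045 m and height (world z) of each of scoop_lip, scoop above 0.055 m), for 0.1 s.
At the end, for the whole second after the job is handed in: The scoop stands flat (within about 6 degrees) on the scale's platform, its pan's centre within 45 mm of the platform's centre and its underside within 6 mm of the platform's height, with both couplings lying in the pan, and it has been let go (x of coupling_a in the frame of scoop between -0.07 and 0.03 m and y of coupling_a in the frame of scoop between -0.04 and 0.04 m and z of coupling_a in the frame of scoop between 0.012 and 0.045 m and x of coupling_b in the frame of scoop between -0.07 and 0.03 m and y of coupling_b in the frame of scoop between -0.04 and 0.04 m and z of coupling_b in the frame of scoop between 0.012 and 0.045 m and horizontal distance between scoop and scale_top below 0.045 m and z of scoop in the frame of scale_top between -0.006 and 0.006 m and angle between scoop's own z axis and vertical below 0.1 rad); the robot touches nothing.
It fails at once if the gripper touches a coupling (contact force between any of the fingers, the arm and coupling_a above 0.5 N or contact force between any of the fingers, the arm and coupling_b above 0.5 N).
It fails at once if the scale is struck or pressed with more than 40 N (contact force between scale and anything else above 40 N).
It fails at once if the carton is moved by more than 30 mm (distance of carton from where it was at the start of the episode above 0.03 m).
It fails at once if the tape roll is moved by more than 40 mm (distance of tape from where it was at the start of the episode above 0.04 m).
It fails at once if the bottle is moved by more than 40 mm (distance of spray from where it was at the start of the episode above 0.04 m).
It also fails if it takes over 58 s, if anything falls off the work surface, if the arm or the gripper's body presses on something with over 40 N, if the wrist force passes 120 N, or if a joint passes its speed limit or range.

## Robot

A 7-joint arm with a two-finger parallel gripper is mounted at the origin on the work surface. World frame = base frame: x ahead of the robot, y to its left, z up, the work surface at z = 0. Lengths are in m, angles in degrees, forces in N, time in s.
With the tool pointing down it reaches from about 0.4 to 0.875 m from the base axis. Payload 4.4 kg.
Tool frame: the origin (TCP) lies at the centre of the arm's flange, where the gripper is bolted on; the fingertips stand 173 mm ahead of it and the grasp point (between the pads) lies ahead of it (r.tcp_to_grasp is the y of the grasp point in the tool frame, in m); y points along the fingers, z is the direction in which the jaws open and shut, and the axes are right-handed (so a half turn about y gives the same grasp; the last joint's range is limited). The gripper opens to 85 mm and grips with 20 to 120 N. Pads are 22 mm wide; open, the fingers measure 114 mm over their backs; the gripper's body (76 mm by 85 mm) begins 54 mm behind the grasp point. The pads swing forward as they close: fully open they stand 13 mm farther back than shut.
Start: joints at [-78.541, 36.005, 2.206, 86.941, -1.547, 57.084, -1.146], TCP at [0.171, 0.627, 0.405] pointing down, gripper open.
Joint ranges: [-175.42, 175.42], [-21.48, 121.26], [-71.46, 75.88], [10.55, 141.38], [-63.04, 243.04], [13.31, 113.54], [-168.57, 168.57]. Speed limits (degrees/s): [147.25, 147.25, 180, 180, 180, 180, 180].

## Interface

Orientations are given as [roll, pitch, yaw] about the fixed x, y, z axes, in that order (R = Rz(yaw) Ry(pitch) Rx(roll)).
In Python, from bench import monitor, vision, order, nets, r gives the robot as it stands. The module is installed in compiled form; this text tells all that it offers.
- The arm moves only by the shell command python3 -m jog 'ROWS' [OPENING] [FORCE]. ROWS is a JSON object of lists of equal length, an entry for each row: "xyz": the shift along the tool's x, y, z in mm, a list of three; "roll": the turn about the tool's y in rad. In form: {"xyz": [[tx, ty, tz], ...], "roll": [roll, ...]}. A call has 1 to 12 rows; each row is the pose to reach, as a shift and turn from the pose commanded when the call began, along the tool's axes at that moment; what a row does not reach only later rows make up. A row lasts 1/8 s, in which the tool goes at most 62.5 mm and 10.7 degrees, less where a joint would pass 70% of its speed; a pose out of reach is approached as far as the arm can. A call with a gripper value outside its range is refused whole. OPENING is the opening, from -1 (shut) to 1 (fully open), so that 0 is half open, set as the call begins (- or left out, the last holds). The fingers move at their own pace and stop on an object; FORCE is the grip in N (left out, the last holds). Time passes only in rows, so rows that repeat a pose let the fingers close. It gives the time, the measured TCP pose, the force and the opening at its end, in the units of the state.
- monitor.observe(): the state, without advancing time (a new reading comes with each control period).
- vision.grab_frame(name): name is "scene" or "top" or "wrist"; returns (picture, depth): 400x640x3 uint8, blue, green, red; 400x640 float32, m along the optical axis (not along the pixel's ray), 0 where there is no reading.
- vision.camera_params(name): a dict with "mtx" (3x3 intrinsics, pixels), "xyz" and "orientation" of the camera in the world. Camera axes: x right, y up, looking along -z (the intrinsics and any distortion apply to the point x, -y, -z); pixel columns grow to the right and rows downward; lengths in m; the calibration is good to about 2 mm. A picture is of the moment at which its call begins: read the wrist's pose just before it. camera_params takes no time and is no camera call; for the wrist camera it gives the pose at the moment of the call.
- order.hand_in(): hands the job in, once; it reports no verdict.
Trained networks look in the newest picture that a camera, given by its name, has taken for a name from the list of things; names that differ only in an ending like _2 or _b are one class to them, and where a whole thing is asked for, a point or a joint stands for the part that bears it (a point fixed in the world has none). Each returns a list of dicts, best first, with "confidence" (0 to 1); they miss things now and then, are a little off and sometimes report something else, mostly with a low value. They report only what shows in the picture. A call takes as long as a camera call.
- nets.silhouettes(name, camera): "pixels" (400x640 bool, what is visible of it) and "bbox" ([centre column, centre row, width, height] in pixels, round what is visible of it).
The state is a dict: "time_s": time; "joints": joint angles; "joint_velocities": joint speeds; "tau": joint torques, N m; "tcp_pos": TCP position; "ee_rot": TCP orientation; "wrist_force": force on the tool from outside, world axes, zero at the start; "torque": the same for the moment, N m; "finger_gap": finger opening in m.
Only numpy, scipy, OpenCV 4.12 (cv2) and the standard library are available. Lean on these libraries where they do the work, as an engineer would, in place of code of your own. Each camera call takes 0.05 s, during which the arm holds its last target. There are 200 camera calls.

## Working session

There is one attempt and no reset: what is moved stays moved. The work goes in short steps, Python scripts to look and compute and a shell command to move; the robot and the scene stay as the last step left them, time stands still between calls to the robot, and variables do not carry over. Pictures are saved under pics/ and viewed, about 8 in all and at most 12, crops included, and the job is handed in when it is done.

```bash
mkdir -p pics; cat > h.py <<'E'
import numpy as np, cv2, json
from scipy.spatial.transform import Rotation as R
from bench import monitor, vision, order, nets, r
def rot(o): return R.from_euler('xyz',o,degrees=True).as_matrix()
def cloud(d,c):
    K=np.array(c['mtx']);v,u=np.mgrid[:400,:640]
    p=np.stack([(u-K[0,2])/K[0,0]*d,-(v-K[1,2])/K[1,1]*d,-d],-1)
    return p@rot(c['orientation']).T+np.array(c['xyz'])
E
python3 - <<'E'
from h import *
s=monitor.observe();print({k:np.round(v,3).tolist() for k,v in s.items()}); print(rot(s['ee_rot']).round(3), r.tcp_to_grasp,[a for a in dir(r) if a[0]!='_'])
for n in ['scene','top']:
    im,d=vision.grab_frame(n);c=vision.camera_params(n);print(n,c);P=cloud(d,c)
    np.save(n+'.npy',P);cv2.imwrite(f'pics/{n}.png',im)
    for k in ['scoop','bin','coupling_a','carton','scale','tape','spray']:
        for q in nets.silhouettes(k,n)[:3]:
            m=q['pixels']&(d>0); p=P[m]; print(n,k,round(q['confidence'],2),np.round(q['bbox']),m.sum(),np.median(p,0).round(3) if m.any() else '',np.percentile(p,2,axis=0).round(3),np.percentile(p,98,axis=0).round(3))
E
python3 -m jog --help | head -20
```

```text
{'time_s': 0.0, 'joints': [-78.541, 36.057, 2.203, 86.996, -1.548, 57.085, -1.146], 'joint_velocities': [-0.034, 0.055, 0.023, 0.025, -0.01, -0.07, -0.072], 'tau': [0.001, -56.341, 1.226, -19.344, 0.011, 0.011, -0.0], 'tcp_pos': [0.171, 0.627, 0.404], 'ee_rot': [-90.108, -0.0, -15.231], 'wrist_force': [-0.094, 0.005, 0.193], 'torque': [-0.008, -0.042, 0.002], 'finger_gap': 0.085}
[[ 0.965 -0.     0.263]
 [-0.263 -0.002  0.965]
 [ 0.    -1.    -0.002]] 0.1547 ['IKError', 'tcp_to_grasp']
scene {'mtx': array([[403.20115156,   0.        , 315.10810529],
       [  0.        , 403.20115156, 199.51075114],
       [  0.        ,   0.        ,   1.        ]]), 'xyz': array([ 1.24505477, -0.53852979,  1.20851185]), 'orientation': array([36.1018673 , -0.29916634, 54.93613877])}
scene bin 0.69 [329. 206. 104.  87.] 4484 [0.574 0.017 0.005] [ 0.461 -0.164 -0.002] [0.701 0.147 0.05 ]
scene coupling_a 0.75 [384. 159.  62.  49.] 1965 [0.536 0.297 0.036] [0.419 0.207 0.006] [0.631 0.398 0.043]
scene coupling_a 0.65 [311. 233.  20.  21.] 218 [ 0.652 -0.13   0.041] [ 0.616 -0.147  0.012] [ 0.675 -0.106
[... 1283 characters left out ...]
5 ]
top coupling_a 0.7 [352. 175.  16.  27.] 326 [ 0.636 -0.12   0.043] [ 0.607 -0.143  0.024] [ 0.666 -0.101  0.049]
top carton 0.71 [354. 212.  24.  23.] 457 [ 0.526 -0.123  0.064] [ 0.499 -0.157  0.018] [ 0.553 -0.096  0.069]
top carton 0.2 [414. 203.  58.  42.] 1870 [ 0.555 -0.305  0.004] [ 0.502 -0.378 -0.002] [ 0.605 -0.213  0.132]
top scale 0.76 [192. 213.  88.  87.] 4854 [0.511 0.311 0.039] [0.412 0.216 0.008] [0.616 0.409 0.044]
top tape 0.72 [488. 232.  38.  34.] 817 [ 0.485 -0.505  0.044] [ 0.438 -0.55   0.001] [ 0.529 -0.456  0.051]
top spray 0.89 [488. 190.  29.  20.] 540 [ 0.591 -0.479  0.098] [ 0.57  -0.502  0.01 ] [ 0.616 -0.464  0.152]invalid input: not JSON, or not a number
```

View pics/scene.png

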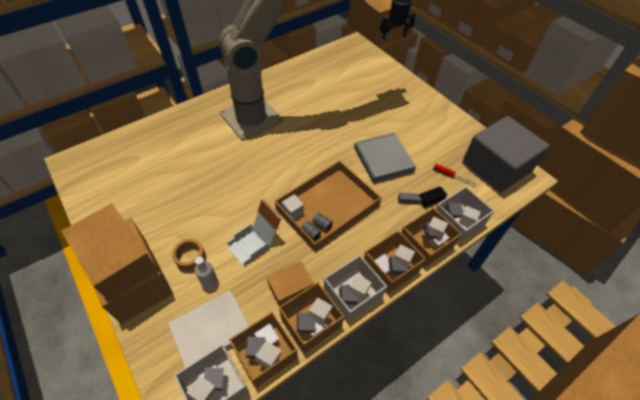

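View pics/top.png

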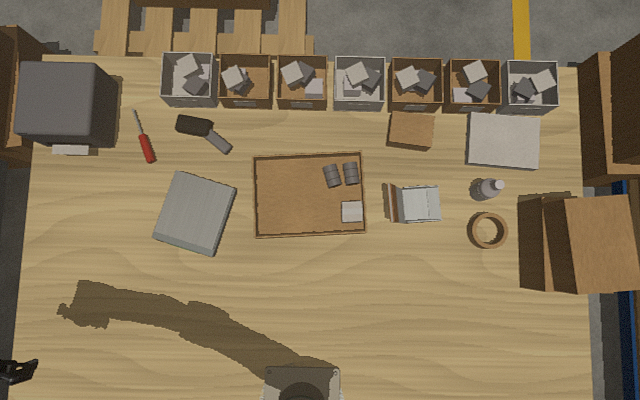

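The jog can only turn about the tool axis, so the 25° tilt for the wooden grip isn't available. I plan to pinch the scoop's vertical inner side wall instead, and roll the couplings back by pushing on the back plate. First I'll fit the poses.

```bash
cat >> h.py <<'E'
def rect(p):
    (c,s,a)=cv2.minAreaRect((p[:,:2]*1000).astype(np.float32)); return np.round(c,1),np.round(s,1),round(a,1)
E
python3 - <<'E'
from h import *
for n in ['scene','top']:
    P=np.load(n+'.npy').reshape(-1,3)
    def box(x0,x1,y0,y1,z0,z1):
        return P[(P[:,0]>x0)&(P[:,0]<x1)&(P[:,1]>y0)&(P[:,1]<y1)&(P[:,2]>z0)&(P[:,2]<z1)]
    print(n,'bin all',rect(box(.43,.73,-.19,.17,.02,.054)))
    b=box(.43,.73,-.19,.17,.046,.054)
    print(' bin rim',rect(b), len(b), 'floor z',np.median(box(.48,.66,0,.12,-.02,.02)[:,2]),'table z',np.median(box(.3,.42,-.3,.1,-.02,.02)[:,2]))
    print(' carton',rect(box(.49,.565,-.16,-.09,.058,.075)))
    print(' scale',rect(box(.38,.66,.18,.43,.033,.05)),np.median(box(.45,.55,.27,.35,.02,.06)[:,2]))
    print(' scoop >.015',rect(box(.45,.66,-.42,-.2,.012,.2)),'walls',rect(box(.45,.66,-.42,-.25,.015,.045)),'high',rect(box(.45,.66,-.42,-.18,.1,.2)))
    for z in (.09,.1,.11,.12):
        q=box(.45,.66,-.42,-.18,z,z+.01); print('  plate',z,len(q),q.mean(0).round(3), np.polyfit(q[:,0],q[:,1],1).round(3), q.min(0).round(3),q.max(0).round(3))
    for y0,y1 in ((-.098,-.04),(-.15,-.1)):
        q=box(.595,.67,y0,y1,.042,.056); v=np.linalg.svd(q[:,:2]-q[:,:2].mean(0))[2][0]; print(' coup',q.mean(0).round(3),v.round(2),rect(q))
E
```

```text
scene bin all (array([579. ,  -7.6]), array([235.6, 313.2]), 4.3)
 bin rim (array([580. ,  -7.8]), array([231.5, 312.6]), 3.9) 373 floor z 0.0029716904066749983 table z -0.0018442579872151033
 carton (array([ 531.5, -126.8]), array([58. , 55.3]), 3.5)
 scale (array([523.5, 309.9]), array([179.2, 199.1]), 73.1) 0.03740978501730674
 scoop >.015 (array([ 558. , -296.3]), array([104.5, 166.7]), 5.2) walls (array([ 560. , -316.7]), array([103.9, 123.5]), 5.6) high (array([ 551.8, -226.6]), array([101.1,  26.1]), 4.7)
  plate 0.09 68 [ 0.555 -0.239  0.095] [ 0.113 -0.302] [ 0.502 -0.248  0.09 ] [ 0.603 -0.222  0.1  ]
  plate 0.1 63 [ 0.556 -0.235  0.105] [ 0.094 -0.287] [ 0.502 -0.242  0.1  ] [ 0.603 -0.222  0.11 ]
  plate 0.11 68 [ 0.557 -0.23   0.116] [ 0.105 -0.289] [ 0.505 -0.237  0.11 ] [ 0.602 -0.217  0.12 ]
  plate 0.12 107 [ 0.552 -0.222  0.126] [ 0.083 -0.268] [ 0.501 -0.233  0.12 ] [ 0.601 -0.211  0.13 ]
 coup [ 0.635 -0.073  0.045] [0.95 0.31] (array([634.7, -72.8]), array([58. , 24.3]), 17.6)
 coup [ 0.642 -0.126  0.045] [0.98 0.21] (array([ 641.8, -126.9]), array([57. , 28.2])
[... 415 characters left out ...]
ray([ 555.4, -317. ]), array([100.6, 120.1]), 5.5) high (array([ 545.6, -223.4]), array([98.3, 26.4]), 7.2)
  plate 0.09 35 [ 0.545 -0.238  0.096] [ 0.07  -0.276] [ 0.497 -0.245  0.091] [ 0.597 -0.233  0.1  ]
  plate 0.1 36 [ 0.543 -0.234  0.105] [ 0.094 -0.285] [ 0.497 -0.241  0.1  ] [ 0.595 -0.229  0.11 ]
  plate 0.11 45 [ 0.546 -0.229  0.115] [ 0.101 -0.285] [ 0.498 -0.237  0.11 ] [ 0.595 -0.222  0.12 ]
  plate 0.12 118 [ 0.547 -0.218  0.127] [ 0.101 -0.273] [ 0.498 -0.23   0.12 ] [ 0.593 -0.207  0.13 ]
 coup [ 0.628 -0.069  0.046] [-0.95 -0.33] (array([628.7, -68.2]), array([59.5, 31.9]), 19.4)
 coup [ 0.638 -0.123  0.046] [-0.99 -0.14] (array([ 637.7, -128.7]), array([60.3, 47.8]), 5.9)
```

```bash
python3 -m jog '{"xyz":[[384,0,-234],[384,0,-234],[384,0,-234],[384,0,-234],[384,0,-234],[384,0,-234],[384,0,-234],[384,0,-234],[384,0,-234]],"roll":[1.209,1.209,1.209,1.209,1.209,1.209,1.209,1.209,1.209]}' -0.5 100
python3 -m jog '{"xyz":[[599,0,-33],[599,0,-33],[599,0,-33],[599,0,-33],[599,0,-33],[599,0,-33],[599,0,-33],[599,0,-33],[599,0,-33],[599,0,-33],[599,0,-33],[599,0,-33]],"roll":[0,0,0,0,0,0,0,0,0,0,0,0]}'
python3 - <<'E'
from h import *
s=monitor.observe();print(s['tcp_pos'],s['ee_rot'],s['joints'],s['finger_gap']); c=vision.camera_params('wrist');im,d=vision.grab_frame('wrist');P=cloud(d,c);print(c)
np.save('wrist.npy',P);cv2.imwrite('pics/w1.png',im)
E
```

```text
time_s: 1.92
tcp_pos: [0.4802, 0.3, 0.4047]
ee_rot: [-90.0, 0.0, -84.6]
wrist_force: [-0.1, 1.3, -1.5]
finger_gap: 0.0215
time_s: 3.42
tcp_pos: [0.5053, -0.2963, 0.4043]
ee_rot: [-90.0, 0.1, -84.3]
wrist_force: [0.7, -0.9, -0.0]
finger_gap: 0.0211
[ 0.50529847 -0.29628295  0.40425365] [-90.00045335   0.14539472 -84.29853535] [ 13.69992487  32.19277743  22.00110447  97.97965674 -14.66439104
  52.75814277  47.29589443] 0.021090421025352805
{'mtx': array([[286.02813954,   0.        , 316.94107436],
       [  0.        , 286.02813954, 202.33045597],
       [  0.        ,   0.        ,   1.        ]]), 'xyz': array([ 0.49818879, -0.22113443,  0.37374078]), 'orientation': array([-17.04316114,  -0.05145828,   5.68399506])}
```

View pics/w1.png

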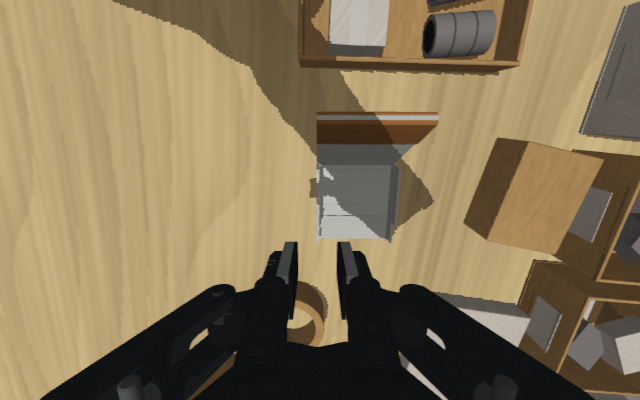

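```bash
cat >> h.py <<'E'
def sel(P,x0,x1,y0,y1,z0,z1):
    P=P.reshape(-1,3);return P[(P[:,0]>x0)&(P[:,0]<x1)&(P[:,1]>y0)&(P[:,1]<y1)&(P[:,2]>z0)&(P[:,2]<z1)]
E
python3 - <<'E'
from h import *
P=np.load('wrist.npy'); b=lambda *a: sel(P,*a)
print('table z',np.median(b(.35,.45,-.35,-.2,-.03,.03)[:,2]))
q=b(.45,.66,-.43,-.18,.012,.2);print('scoop',rect(q),q.max(0))
q=b(.45,.66,-.43,-.18,.1,.2);print('high',rect(q),np.polyfit(q[:,0],q[:,1],1))
for y in (-.35,-.33,-.31,-.29):
    q=b(.45,.66,y-.006,y+.006,.03,.046);l=q[q[:,0]<.55];h=q[q[:,0]>.55]
    print(y,len(l),len(h),l.mean(0).round(4) if len(l) else '',l.min(0)[:1],l.max(0)[:1],h.mean(0).round(4) if len(h) else '',h.min(0)[:1],h.max(0)[:1])
q=b(.45,.66,-.42,-.35,.012,.03);print('front',q.min(0),q.max(0),np.median(b(.53,.58,-.33,-.3,-.01,.03)[:,2]))
q=b(.59,.69,-.16,-.1,.035,.07);print('coupl_a',rect(q),q.mean(0),q.max(0))
q=b(.44,.72,-.18,-.12,.047,.056);print('rim', np.polyfit(q[:,0],q[:,1],1),q.min(0),q.max(0))
E
```

```text
table z 4.5334012322845174e-05
scoop (array([ 555. , -296.5]), array([ 99.9, 165.5]), 5.6) [ 0.61186389 -0.20934192  0.13371078]
high (array([ 548.2, -226.5]), array([99.7, 24.8]), 5.7) [ 0.09336085 -0.27617745]
-0.35 23 4 [ 0.5113 -0.3492  0.0404] [0.50958582] [0.51300248] [ 0.6072 -0.3443  0.0357] [0.60639364] [0.60897978]
-0.33 27 46 [ 0.5094 -0.33    0.0404] [0.50768479] [0.51113503] [ 0.606  -0.3301  0.0377] [0.60463046] [0.60863065]
-0.31 27 46 [ 0.5074 -0.3099  0.0406] [0.50572562] [0.509198] [ 0.6041 -0.3099  0.0381] [0.60264466] [0.60633051]
-0.29 30 50 [ 0.5054 -0.2896  0.0407] [0.50365236] [0.50709704] [ 0.6021 -0.2899  0.0379] [0.60063511] [0.60480567]
front [ 0.5112455  -0.38248281  0.01211359] [ 0.61186389 -0.35056316  0.02659426] 0.002640432065109277
coupl_a (array([ 638.2, -130.5]), array([100.2,  54.2]), 4.2) [ 0.63887382 -0.13247552  0.04460632] [ 0.68988689 -0.10148933  0.05285664]
rim [ 0.07476677 -0.19312867] [ 0.46977918 -0.16933972  0.04700112] [ 0.701165  -0.1200076  0.0559809]
```

```bash
python3 -m jog '{"xyz":[[6,60,1],[6,110,1],[6,150,1],[6,150,1],[6,150,1]],"roll":[0,0,0,0,0]}' -0.6; python3 - <<'E'
from h import *
s=monitor.observe();print(s['tcp_pos'],s['ee_rot'])
E
```

```text
time_s: 4.1
tcp_pos: [0.5069, -0.3041, 0.2562]
ee_rot: [-89.9, -0.0, -84.4]
wrist_force: [-0.2, 1.0, 1.2]
finger_gap: 0.017
[ 0.50688227 -0.30409203  0.25616217] [-8.98960284e+01 -4.87744864e-02 -8.44037138e+01]
```

```bash
python3 -m jog '{"xyz":[[0,40,0],[0,65,0],[0,75,0],[0,75,0]],"roll":[0,0,0,0]}'; python3 -m jog '{"xyz":[[0,0,0],[0,0,0],[0,0,0],[0,0,0],[0,0,0]],"roll":[0,0,0,0,0]}' -1 110; python3 -m jog '{"xyz":[[0,-10,0],[0,-30,0],[0,-60,0],[0,-80,0],[0,-80,0],[0,-80,0]],"roll":[0,0,0,0,0,0]}'
python3 - <<'E'
from h import *
s=monitor.observe();print(s['tcp_pos'],s['ee_rot'],s['torque']); c=vision.camera_params('wrist');im,d=vision.grab_frame('wrist');P=cloud(d,c)
np.save('wrist.npy',P);cv2.imwrite('pics/w2.png',im)
im,d=vision.grab_frame('top');np.save('top2.npy',cloud(d,vision.camera_params('top')))
E
```

```text
time_s: 4.6
tcp_pos: [0.5065, -0.3049, 0.1808]
ee_rot: [-89.9, -0.1, -84.5]
wrist_force: [-0.7, -0.4, 0.5]
finger_gap: 0.0169
time_s: 5.22
tcp_pos: [0.5064, -0.3052, 0.1812]
ee_rot: [-89.9, -0.1, -84.5]
wrist_force: [-0.2, 0.8, 7.0]
finger_gap: 0.0018
time_s: 5.98
tcp_pos: [0.5057, -0.3044, 0.2596]
ee_rot: [-90.0, 0.0, -84.5]
wrist_force: [-0.7, -0.3, -2.4]
finger_gap: 0.0015
[ 0.50565968 -0.30441239  0.25955462] [-9.00250435e+01  3.20712077e-02 -8.44902454e+01] [ 0.00050486  0.08051445 -0.00557752]
```

View pics/w2.png

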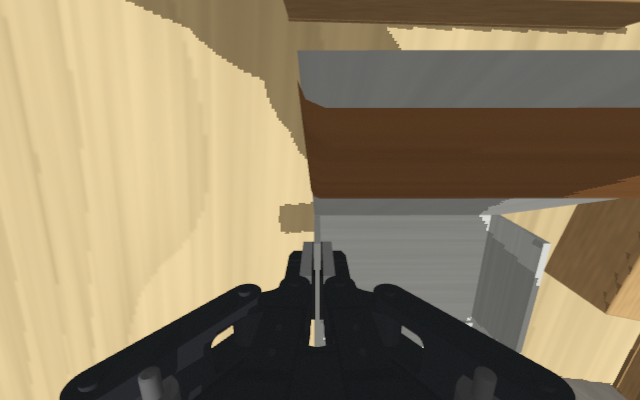

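```bash
cat >> h.py <<'E'
def toscoop(P,tcp,yaw):  # frame at grip: origin TCP, x=tool x (scoop x), y=tool z (scoop y), z up
    a=np.radians(yaw); X=np.array([np.cos(a),np.sin(a),0]);Y=np.array([-np.sin(a),np.cos(a),0])
    d=P.reshape(-1,3)-tcp; return np.stack([d@X,d@Y,d[:,2]],-1)*1000
E
python3 - <<'E'
from h import *
s=monitor.observe()
for n in ('wrist','top2'):
    Q=toscoop(np.load(n+'.npy'),s['tcp_pos'],s['ee_rot'][2])
    f=lambda *a: sel(Q,*a)
    q=f(-30,60,15,75,-182,-150); A=np.c_[q[:,:2],np.ones(len(q))]; co=np.linalg.lstsq(A,q[:,2],rcond=None)[0]
    print(n,'floor n',len(q),'tilt deg x,y',np.degrees(np.arctan(co[:2])).round(2),'z at pan c',co@[32,48.5,1])
    for x in (-10,10,30,45):
        w=f(x-5,x+5,90,105,-155,-130); v=f(x-5,x+5,-6,6,-155,-130); print(x,'right',w.mean(0).round(1) if len(w) else '','left',v.mean(0).round(1) if len(v) else '')
    w=f(-120,120,-10,110,-90,-30); print('plate top',w[:,2].max() if len(w) else '', w[:,0].min() if len(w) else '')
    w=f(50,110,-10,110,-181,-140); print('front', w.max(0) if len(w) else '')
E
```

```text
wrist floor n 8231 tilt deg x,y [-2.96  0.21] z at pan c -179.31395310092176
-10 right [ -10.    96.1 -145.6] left [ -10.4    0.  -140.9]
10 right [   9.9   96.  -145.6] left [   8.9    0.3 -137.4]
30 right [  29.8   96.1 -146.1] left [  27.9    0.3 -140.5]
45 right  left 
plate top -73.45948559293063 -64.8354578251108
front [  67.91295951   95.98586402 -175.2410508 ]
top2 floor n 272 tilt deg x,y [-0.85  0.61] z at pan c -178.60454670534384
-10 right [ -10.    94.8 -145.8] left [ -13.7   -2.7 -146.4]
10 right [  10.3   95.6 -142.8] left 
30 right [  29.6   94.6 -146.5] left 
45 right [  43.1   95.8 -142. ] left 
plate top -30.343682927835957 -89.64496025462746
front [  79.42147765   96.37073721 -154.61747262]
```

```bash
python3 -m jog '{"xyz":[[-20,-15,5],[-60,-20,15],[-105,-20,27],[-150,-20,39],[-195,-20,50],[-240,-20,62],[-285,-20,74],[-325,-20,84],[-348,-20,90],[-348,-20,90],[-348,-20,90]],"roll":[0,0,0,0.02,0.023,0.023,0.023,0.023,0.023,0.023,0.023]}'
python3 - <<'E'
from h import *
s=monitor.observe();print(s['tcp_pos'],s['ee_rot'])
im,d=vision.grab_frame('top');P=cloud(d,vision.camera_params('top'));np.save('top3.npy',P)
Q=toscoop(P,s['tcp_pos'],s['ee_rot'][2])
b=sel(P,.43,.73,-.19,-.05,.046,.056); 
for z0,z1 in((-160,-140),):
  w=sel(Q,-30,95,-10,110,z0,z1);print('walls',rect(w/1000),w.min(0),w.max(0))
for a in ((-30,75),): 
  w=sel(Q,-30,70,80,110,-160,-140);print('right wall y vs x',np.polyfit(w[:,0],w[:,1],1),'z vs x',np.polyfit(w[:,0],w[:,2],1),len(w))
w=sel(Q,0,40,15,75,-190,-160);print('floor',np.c_[w[:,:2],np.ones(len(w))].shape,np.linalg.lstsq(np.c_[w[:,:2],np.ones(len(w))],w[:,2],rcond=None)[0])
# bin rims in tool frame
z=(0.05-s['tcp_pos'][2])*1000
w=sel(Q,85,230,100,180,z-4,z+5);print('side rim pts',len(w),rect(w/1000));
w=sel(Q,185,260,-80,170,z-4,z+5);print('end rim',np.polyfit(w[:,1],w[:,0],1),w[:,0].min(),w[:,0].max())
w=sel(Q,95,205,30,130,z-12,z+2);w=w[w[:,1]<125];print('coupl',rect(w/1000))
cv2.imwrite('pics/t3.png',cv2.resize(im[130:260,200:460],None,fx=3,fy=3))
E
```

```text
time_s: 7.45
tcp_pos: [0.5618, 0.049, 0.2792]
ee_rot: [-90.1, -0.1, -85.9]
wrist_force: [0.2, -1.0, -0.6]
finger_gap: 0.0021
[0.56181117 0.04895205 0.27924823] [-9.00664954e+01 -7.20375529e-02 -8.58933759e+01]
walls (array([53.7, 46.2]), array([99.2, 43.8]), 89.8) [  31.66151126   -3.44141449 -159.85820063] [  75.44124686   95.86580948 -140.44648793]
right wall y vs x [-4.13793919e-02  9.77253958e+01] z vs x [-2.67618639e-02 -1.56534268e+02] 8
floor (42, 3) [-8.59731127e-02 -4.98726442e-02 -1.74530061e+02]
side rim pts 91 (array([148.1, 119.1]), array([ 19.8, 120.8]), 82.2)
end rim [-2.99351281e-02  2.05554073e+02] 185.44346992290184 209.03219729942884
coupl (array([150.6,  77.5]), array([109.2,  94.1]), 0.4)
```

View pics/t3.png

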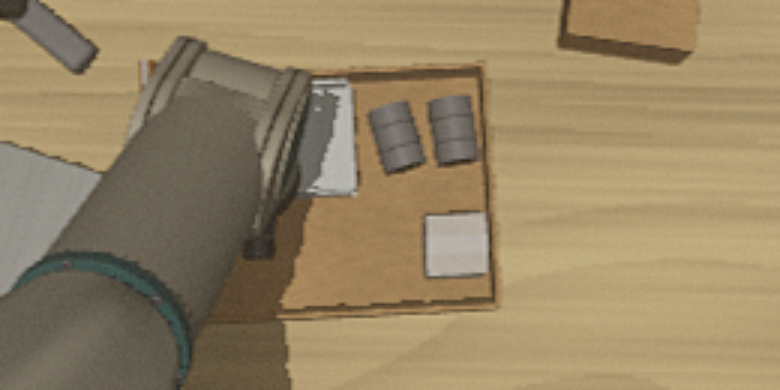

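```bash
python3 -m jog '{"xyz":[[0,30,0],[0,60,0],[0,80,0],[0,88,0],[0,88,0]],"roll":[0,0,0,0,0]}'; python3 -m jog '{"xyz":[[0,2,0],[0,4,0],[0,4,0]],"roll":[0,0,0]}';python3 -m jog '{"xyz":[[0,1,0],[0,1.5,0],[0,1.5,0]],"roll":[0,0,0]}'
```

```text
time_s: 8.12
tcp_pos: [0.5621, 0.0492, 0.1916]
ee_rot: [-90.0, -0.0, -85.9]
wrist_force: [-0.8, -0.4, -2.2]
finger_gap: 0.0017
time_s: 8.5
tcp_pos: [0.5622, 0.0504, 0.188]
ee_rot: [-90.0, 0.0, -85.8]
wrist_force: [1.0, 0.1, -0.8]
finger_gap: 0.0017
time_s: 8.88
tcp_pos: [0.5622, 0.0503, 0.1864]
ee_rot: [-90.0, 0.0, -85.8]
wrist_force: [-0.5, 0.8, 1.1]
finger_gap: 0.0016
```

```bash
python3 -m jog '{"xyz":[[5,0.5,0],[12,0.5,0],[20,0.5,0],[28,0.5,0],[36,0.5,0],[44,0.5,0],[52,0.5,0],[60,0.5,0],[60,0.5,0]],"roll":[0,0,0,0,0,0,0,0,0]}'; cat > look.py <<'E'
import sys
from h import *
s=monitor.observe();print(s['tcp_pos'],s['ee_rot'],s['wrist_force'],s['torque'])
im,d=vision.grab_frame('top');P=cloud(d,vision.camera_params('top'));np.save('top4.npy',P)
Q=toscoop(P,s['tcp_pos'],s['ee_rot'][2])-[29,49,-181]
cv2.imwrite(f'pics/{sys.argv[1]}.png',cv2.resize(im[130:260,220:480],None,fx=3,fy=3))
for q in nets.silhouettes('coupling_a','top'):
    m=q['pixels'].ravel()&(d.ravel()>0)&(Q[:,2]>25)&(Q[:,2]<60)
    if m.sum()>20: w=Q[m]; print(round(q['confidence'],2),'scoop frame',rect(w/1000),np.percentile(w,95,axis=0).round(0), m.sum())
E
python3 look.py t4
```

```text
time_s: 10.0
tcp_pos: [0.567, -0.0108, 0.1862]
ee_rot: [-89.9, -0.1, -85.9]
wrist_force: [-0.0, 0.5, 6.4]
finger_gap: 0.0016
[ 0.56701993 -0.01079659  0.18622977] [-8.98962331e+01 -5.84085673e-02 -8.58854204e+01] [-0.01927965  0.51096407  6.38366749] [-0.08701129 -0.13589055  0.10140682]
0.9 scoop frame (array([93. , 13.4]), array([40.8, 61.1]), 1.5) [110.  39.  44.] 307
0.6 scoop frame (array([52. ,  8.9]), array([60.9, 39.3]), 86.1) [70. 35. 45.] 264
0.37 scoop frame (array([-357.5,  -78.1]), array([200.2, 179.2]), 69.3) [-266.   15.   38.] 3033
```

View pics/t4.png

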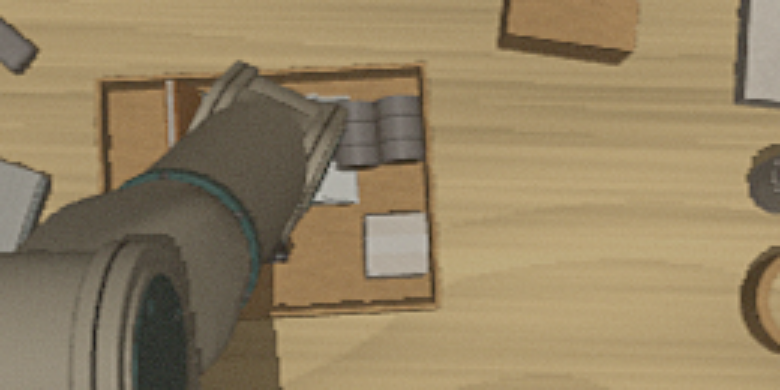

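```bash
python3 -m jog '{"xyz":[[5,0,0],[10,0,0],[15,0,0],[20,0,0],[25,0,0],[30,0,0],[35,0,0],[40,0,0],[40,0,0]],"roll":[0,0,0,0,0,0,0,0,0]}';python3 look.py t5;  python3 -m jog '{"xyz":[[5,0,0],[10,0,0],[14,0,0],[14,0,0]],"roll":[0,0,0,0]}';python3 look.py t6
```

```text
time_s: 11.22
tcp_pos: [0.5698, -0.049, 0.1862]
ee_rot: [-89.9, 0.0, -85.8]
wrist_force: [-0.9, 4.1, 7.0]
finger_gap: 0.0014
[ 0.56984461 -0.0490317   0.18622468] [-8.99305418e+01  4.97904089e-02 -8.57695589e+01] [-0.88779403  4.14778687  6.97619906] [ 0.4563396  -0.10132534  0.20107101]
0.73 scoop frame (array([60.4, 10.9]), array([57.3, 31.5]), 85.3) [74. 36. 44.] 165
time_s: 11.82
tcp_pos: [0.5709, -0.063, 0.1862]
ee_rot: [-89.9, 0.0, -85.8]
wrist_force: [-0.5, 3.0, 7.6]
finger_gap: 0.0016
[ 0.57089361 -0.06303129  0.18623061] [-8.99262780e+01  3.95714782e-02 -8.57756558e+01] [-0.45109588  2.97584619  7.56671298] [ 0.45976466 -0.10849696  0.18305131]
0.4 scoop frame (array([ 55.9, -11. ]), array([18.4, 10.8]), 53.5) [60. -3. 43.] 25
```

View pics/t6.png

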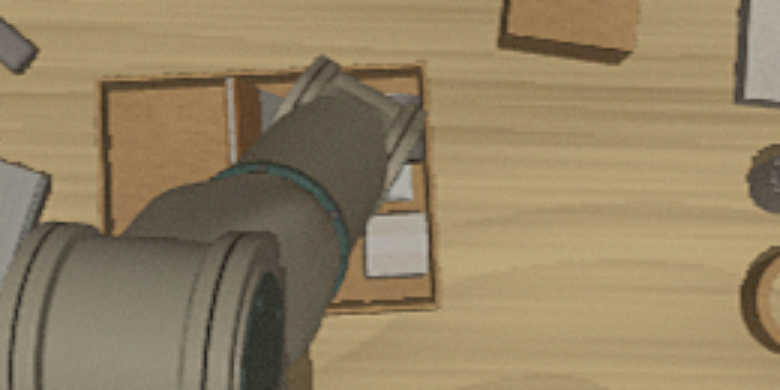

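```bash
python3 -m jog '{"xyz":[[3,0,0],[5,0,0],[5,0,0]],"roll":[0,0,0]}';python3 -m jog '{"xyz":[[1.5,0,0],[3,0,0],[3,0,0]],"roll":[0,0,0]}';python3 -m jog '{"xyz":[[1,0,0],[2,0,0],[2,0,0]],"roll":[0,0,0]}'; python3 - <<'E'
from h import *
s=monitor.observe();print(s['tcp_pos'],s['wrist_force'])
im,d=vision.grab_frame('scene');c=vision.camera_params('scene');P=cloud(d,c);np.save('sc.npy',P)
Q=toscoop(P,s['tcp_pos'],s['ee_rot'][2])-[29,49,-181]
for q in nets.silhouettes('coupling_a','scene'):
    m=q['pixels'].ravel()&(d.ravel()>0)&(Q[:,2]>20)&(Q[:,2]<60)
    if m.sum()>20: w=Q[m]; print(round(q['confidence'],2),q['bbox'],'scoop frame',rect(w/1000),np.percentile(w,95,axis=0).round(0), m.sum())
cv2.imwrite('pics/s7.png',cv2.resize(im[170:270,240:400],None,fx=5,fy=5))
E
```

```text
time_s: 12.3
tcp_pos: [0.5712, -0.0676, 0.1862]
ee_rot: [-89.9, 0.1, -85.7]
wrist_force: [0.2, 4.0, 7.6]
finger_gap: 0.0018
time_s: 12.68
tcp_pos: [0.5714, -0.0704, 0.1862]
ee_rot: [-89.9, 0.1, -85.7]
wrist_force: [1.1, 4.1, 7.1]
finger_gap: 0.0014
time_s: 13.05
tcp_pos: [0.5716, -0.0722, 0.1862]
ee_rot: [-89.9, 0.1, -85.7]
wrist_force: [0.1, 5.2, 7.8]
finger_gap: 0.0014
[ 0.57158952 -0.07224597  0.18622268] [0.13111799 5.19249961 7.82348488]
0.58 [309.6, 228.0, 19.9, 20.6] scoop frame (array([33.8, 17.9]), array([63.4, 39.8]), 89.8) [51. 48. 46.] 183
0.53 [324.3, 218.8, 21.0, 16.2] scoop frame (array([-27.9,  11.6]), array([62.1, 38.7]), 87.5) [-10.  42.  45.] 185
0.51 [324.9, 209.6, 59.9, 62.2] scoop frame (array([-21.4,   2.9]), array([103.5, 120. ]), 88.3) [19. 53. 57.] 315
```

View pics/s7.png

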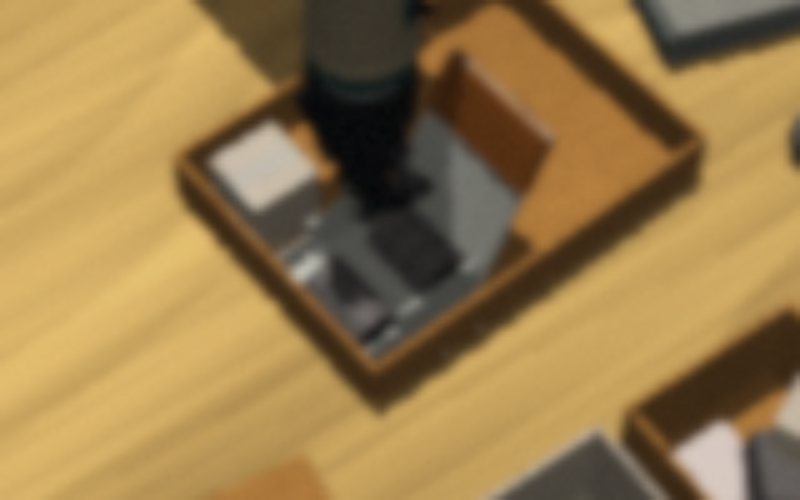

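```bash
python3 -m jog '{"xyz":[[0,0,0],[0,0,0],[0,0,0]],"roll":[0,0,0]}' -0.74; python3 -m jog '{"xyz":[[0,-10,0],[0,-40,0],[0,-90,0],[0,-150,0],[-76,-150,49],[-76,-150,49],[-76,-150,49],[-76,-150,49],[-76,-150,49],[-76,-150,49],[-76,-150,49],[-76,-150,49]],"roll":[0,0,0,0,0.18,0.36,0.54,0.72,0.9,1.08,1.26,1.44]}'; python3 -m jog '{"xyz":[[0,0,0],[0,0,0],[0,0,0]],"roll":[0.131,0.131,0.131]}' 0.41
python3 - <<'E'
from h import *
s=monitor.observe();print(s['tcp_pos'],s['ee_rot'],s['finger_gap'])
a=np.radians(-85.8);X=np.array([np.cos(a),np.sin(a),0]);Y=np.array([-np.sin(a),np.cos(a),0])
g=np.array([.5716,-.0722,.1862]); O=g+.029*X+.049*Y-[0,0,.181]; print('scoop O est',O)
for n in('top','scene'):
    im,d=vision.grab_frame(n);P=cloud(d,vision.camera_params(n)).reshape(-1,3)-O
    Q=np.stack([P@X,P@Y,P[:,2]],-1)*1000
    w=sel(Q,-140,-80,-60,60,105,140)
    print(n,'plate top',len(w),w.min(0) if len(w) else '',w.max(0) if len(w) else '',w.mean(0) if len(w) else '')
    for q in nets.silhouettes('coupling_a',n):
        m=q['pixels'].ravel()&(d.ravel()>0)&(Q[:,2]>20)&(Q[:,2]<60)
        if 20<m.sum()<400: w=Q[m]; print(round(q['confidence'],2),'scoop frame',rect(w/1000),np.percentile(w,95,axis=0).round(0), m.sum())
E
```

```text
time_s: 13.52
tcp_pos: [0.5709, -0.0739, 0.1854]
ee_rot: [-90.0, -0.0, -85.9]
wrist_force: [1.0, 0.4, -1.1]
finger_gap: 0.0108
time_s: 15.02
tcp_pos: [0.6144, 0.006, 0.3363]
ee_rot: [-90.0, 0.0, -168.7]
wrist_force: [0.6, -0.9, -0.4]
finger_gap: 0.0111
time_s: 15.4
tcp_pos: [0.6145, 0.006, 0.336]
ee_rot: [-90.0, 0.0, -175.7]
wrist_force: [-0.2, 0.6, 1.1]
finger_gap: 0.0602
[0.61445253 0.0060227  0.3359842 ] [-9.00147112e+01  1.16512626e-02 -1.75701031e+02] 0.060177915340591304
scoop O est [ 0.62259232 -0.09753345  0.0052    ]
top plate top 146 [-118.51245359  -52.36523526  105.14770742] [-95.25451814  -9.56388128 134.53982142] [-107.33343067  -32.05672868  122.93557547]
0.9 scoop frame (array([32. , 13.5]), array([41.2, 61.2]), 1.6) [49. 39. 47.] 320
0.82 scoop frame (array([-33.6,   5.9]), array([40. , 58.5]), 1.8) [-16.  27.  46.] 246
0.35 scoop frame (array([-19.2,  -2.3]), array([124.6, 100.4]), 0.4) [18. 46. 56.] 244
scene plate top 176 [-118.16838002  -40.88747842  105.08585554] [-92.41950859  52.50899235 134.0808557 ] [-103.60624798   16.93754563  119.88811157]
0.71 scoop frame (array([-28. ,  15.1]), array([70., 38.]), 87.9) [-10.  42.  45.] 201
0.49 scoop frame (array([35. , 17.5]), array([36.9, 64. ]), 1.3) [52. 48. 47.] 180
```

```bash
python3 -m jog '{"xyz":[[0,40,0],[0,71,0],[0,71,-6],[0,71,-12],[0,71,-16],[0,71,-20],[0,71,-24],[0,71,-28],[0,71,-28]],"roll":[0,0,0,0,0,0,0,0,0]}'; cat > tip.py <<'E'
import sys
from h import *
s=monitor.observe();print(s['tcp_pos'],s['wrist_force'].round(1))
a=np.radians(-85.8);X=np.array([np.cos(a),np.sin(a),0]);Y=np.array([-np.sin(a),np.cos(a),0]);O=np.array([.6226,-.0975,.0052])
for n in('top','scene'):
    im,d=vision.grab_frame(n);P=cloud(d,vision.camera_params(n)).reshape(-1,3)-O
    Q=np.stack([P@X,P@Y,P[:,2]],-1)*1000
    cv2.imwrite(f'pics/{n}_{sys.argv[1]}.png',cv2.resize(im[130:260,220:480] if n=='top' else im[160:280,220:420],None,fx=3,fy=3))
    w=sel(Q,-60,70,-55,-46,15,90);
    if len(w)>9: print(n,'left wall z vs x',len(w),np.polyfit(w[:,0],w[:,2],1).round(3),w[:,0].min(),w[:,0].max())
    w=sel(Q,-60,70,45,52,15,90);
    if len(w)>9: print(n,'right wall z vs x',len(w),np.polyfit(w[:,0],w[:,2],1).round(3),w[:,0].min(),w[:,0].max())
    for q in nets.silhouettes('coupling_a',n):
        m=q['pixels'].ravel()&(d.ravel()>0)&(Q[:,2]>20)&(Q[:,2]<90)
        if 20<m.sum()<600: w=Q[m]; print(n,round(q['confidence'],2),'xy',rect(w/1000),'z95',np.percentile(w[:,2],95).round(0), m.sum())
E
python3 tip.py a
```

```text
time_s: 16.73
tcp_pos: [0.6125, 0.0345, 0.2647]
ee_rot: [-90.0, -0.0, -175.8]
wrist_force: [1.4, -0.8, 1.4]
finger_gap: 0.0602
[0.61246497 0.03447625 0.26470541] [ 1.4 -0.8  1.4]
top left wall z vs x 91 [-1.9000e-02  3.4406e+01] -58.02877678306085 58.44223988776724
top right wall z vs x 54 [-1.7000e-02  3.7546e+01] -58.58014411468531 56.16811433612642
top 0.6 xy (array([30.2, 12.2]), array([41.3, 58.9]), 1.8) z95 56.0 325
top 0.52 xy (array([-43.7,   6.5]), array([60.7, 39.3]), 87.2) z95 48.0 305
scene left wall z vs x 28 [-3.3000e-02  3.3781e+01] -54.72574558259676 62.32899053948727
scene right wall z vs x 107 [ 0.087 34.05 ] -55.448584568477195 64.16026513386045
scene 0.61 xy (array([34.8, 18.3]), array([65.3, 37.5]), 90.0) z95 54.0 209
scene 0.45 xy (array([-38.5,  13.9]), array([55.8, 34.6]), 89.4) z95 47.0 141
```

```bash
python3 -m jog '{"xyz":[[0,0,-4],[0,1,-8],[0,2,-12],[0,3,-16],[0,3,-16]],"roll":[0,0,0,0,0]}'; python3 tip.py b
```

```text
time_s: 17.55
tcp_pos: [0.6112, 0.0507, 0.2615]
ee_rot: [-90.0, -0.0, -175.8]
wrist_force: [-0.3, -0.1, 1.7]
finger_gap: 0.0603
[0.61120779 0.05065231 0.26147015] [-0.3 -0.1  1.7]
top left wall z vs x 95 [1.0000e-02 3.9694e+01] -57.90443178241691 58.36002561174836
top right wall z vs x 72 [-0.057 40.606] -58.2996720976818 55.99158893734685
top 0.88 xy (array([-7.9, 14.5]), array([63.2, 43.3]), 88.7) z95 59.0 353
scene left wall z vs x 32 [1.3000e-02 3.7042e+01] -59.43951012927193 62.41982118373852
scene right wall z vs x 80 [-3.3000e-02  3.6951e+01] -55.022341825590104 62.23365605128887
scene 0.67 xy (array([-3., 20.]), array([38.4, 59.4]), 0.2) z95 58.0 176
scene 0.56 xy (array([-44.8,  12.5]), array([60.2, 30.8]), 87.5) z95 49.0 132
```

```bash
python3 -m jog '{"xyz":[[0,-1,4],[0,-2,8],[0,-3,12],[0,-3,16],[0,-3,20],[0,-3,23],[0,-3,26],[0,-3,29],[0,-3,32],[0,-3,40],[0,-35,42],[0,-75,42]],"roll":[0,0,0,0,0,0,0,0,0,0,0,0]}'; python3 tip.py c
```

```text
time_s: 19.25
tcp_pos: [0.614, 0.0073, 0.3367]
ee_rot: [-90.0, -0.1, -175.9]
wrist_force: [1.0, -0.1, 0.7]
finger_gap: 0.0603
[0.61399173 0.00728723 0.33672324] [ 1.  -0.1  0.7]
top left wall z vs x 77 [-2.7000e-02  3.2808e+01] -55.28645123414389 58.139788238070274
top right wall z vs x 43 [-0.085 32.523] -24.92315080898623 56.186061640043036
top 0.65 xy (array([-42.3,   0.1]), array([40.1, 48.3]), 2.4) z95 46.0 215
top 0.62 xy (array([-0.5, 13.6]), array([41.5, 60.6]), 0.1) z95 46.0 325
scene left wall z vs x 25 [ 0.049 29.106] -59.61773425803569 61.403103392106004
scene right wall z vs x 75 [1.7000e-02 3.0535e+01] -54.0749340910401 62.1633018638501
scene 0.73 xy (array([-36.9,  16.6]), array([42.8, 68.1]), 4.8) z95 44.0 190
scene 0.59 xy (array([ 3.6, 18. ]), array([42.8, 59.2]), 0.9) z95 45.0 189
```

View pics/top_c.png

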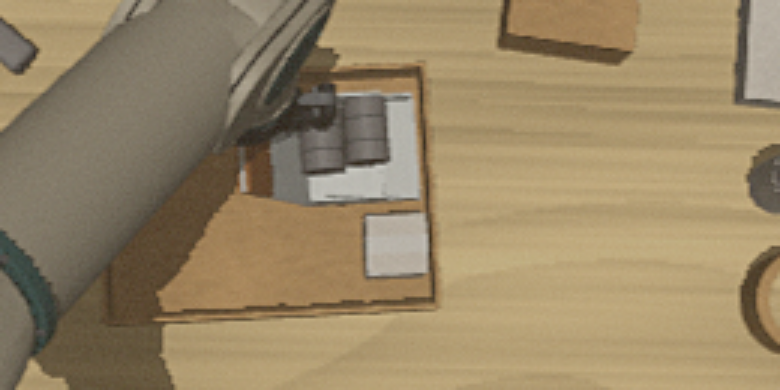

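```bash
python3 -m jog '{"xyz":[[24,0,40],[48,0,78],[48,0,78],[48,0,78],[48,0,78],[48,0,78],[48,0,78],[48,0,78],[48,0,78],[48,0,78],[48,0,78]],"roll":[-0.18,-0.36,-0.54,-0.72,-0.9,-1.08,-1.26,-1.44,-1.571,-1.571,-1.571]}' -0.86; cat > wl.py <<'E'
from h import *
s=monitor.observe();print(s['tcp_pos'],s['ee_rot'],s['finger_gap'])
c=vision.camera_params('wrist');im,d=vision.grab_frame('wrist');P=cloud(d,c);cv2.imwrite('pics/w9.png',im)
Q=toscoop(P,s['tcp_pos'],s['ee_rot'][2]); z=-(s['tcp_pos'][2]-.0452)*1000
for x in (-20,-10,0,10,20,30):
    w=sel(Q,x-5,x+5,-20,20,z-6,z+6); print(x,len(w),w.mean(0).round(1) if len(w) else '',w[:,1].min() if len(w) else '',w[:,1].max() if len(w) else '')
w=sel(Q,-120,20,-20,130,z+50,z+95);print('plate',w.min(0),w.max(0))
for q in nets.silhouettes('coupling_a','wrist'):
    m=q['pixels'].ravel()&(d.ravel()>0); w=Q[m]; w=w[(w[:,2]<z+12)&(w[:,2]>z-30)]
    if len(w)>50: print(round(q['confidence'],2),np.percentile(w,2,axis=0).round(1),np.percentile(w,98,axis=0).round(1))
E
python3 wl.py
```

```text
time_s: 20.82
tcp_pos: [0.5719, -0.0733, 0.336]
ee_rot: [-90.1, 0.0, -86.0]
wrist_force: [0.8, 0.0, -0.0]
finger_gap: 0.0058
[ 0.57189015 -0.07331141  0.33600009] [-9.00779359e+01  1.90683375e-02 -8.59500202e+01] 0.005803145851401571
-20 42 [-1.990e+01 -2.000e-01 -2.902e+02] -1.6099971503254484 1.1847562636465743
-10 38 [-1.010e+01 -1.000e-01 -2.904e+02] -1.616190926607779 1.1922720240326936
0 30 [   0.     0.3 -290.3] -0.6993829951821776 1.2000958631722034
10 30 [ 1.000e+01  2.000e-01 -2.904e+02] -0.7137472025998222 1.208529447041475
20 35 [  20.5   -3.1 -290.3] -19.769523503525843 1.2169911143074594
30 38 [  29.9   -4.9 -290.8] -19.412645926963442 1.2267557411014498
plate [ -91.54657412   -2.24133402 -240.77297005] [ -61.02348561   97.94076543 -197.28368034]
0.86 [ -33.1   27.4 -307.5] [   5.    85.7 -285.4]
0.61 [   9.    34.2 -306.4] [  45.4   93.2 -285.9]
```

```bash
python3 -m jog '{"xyz":[[0,50,0],[0,100,0],[0,130,0],[0,140,0],[0,149,0],[0,149,0],[0,149,0]],"roll":[0,0,0,0,0,0,0]}';python3 -m jog '{"xyz":[[0,0,0],[0,0,0],[0,0,0],[0,0,0]],"roll":[0,0,0,0]}' -1 110; python3 -m jog '{"xyz":[[-2,-3,0],[-4,-8,0],[-6,-14,0],[-6,-21,0],[-6,-28,0],[-6,-36,0],[-6,-44,0],[-6,-52,0],[-6,-60,0],[-6,-70,0],[-6,-80,0],[-6,-80,0]],"roll":[0,0,0,0,0,0,0,0,0,0,0,0]}'; python3 wl.py; python3 look.py t10
```

```text
time_s: 21.8
tcp_pos: [0.5726, -0.0734, 0.1887]
ee_rot: [-89.9, -0.0, -85.8]
wrist_force: [0.6, 0.6, 0.4]
finger_gap: 0.006
time_s: 22.3
tcp_pos: [0.5724, -0.0733, 0.1886]
ee_rot: [-89.9, 0.0, -85.8]
wrist_force: [-1.5, 0.8, 6.8]
finger_gap: 0.0017
time_s: 23.8
tcp_pos: [0.5721, -0.0674, 0.2687]
ee_rot: [-89.9, -0.0, -85.8]
wrist_force: [-0.5, 0.5, -3.7]
finger_gap: 0.0016
[ 0.57210291 -0.06741715  0.26870754] [-8.98897765e+01 -2.07466864e-02 -8.58167133e+01] 0.001551800942720834
-20 0   
-10 0   
0 0   
10 0   
20 0   
30 0   
plate [ -49.68674844  -19.94426802 -173.48226862] [  19.99970329  100.10001297 -128.5077633 ]
[ 0.57164989 -0.06723652  0.26773131] [-9.00006749e+01  8.57855284e-03 -8.58154890e+01] [ 0.13228123 -0.15748492 -2.28369844] [ 0.07181301  0.26990794 -0.02615465]
```

```bash
python3 -m jog '{"xyz":[[-3,-3,0],[-8,-7,-1],[-16,-11,-3],[-28,-15,-5],[-42,-15,-8],[-58,-15,-11],[-75,-15,-14],[-92,-15,-17],[-109,-15,-20],[-126,-15,-24],[-143,-15,-27],[-160,-15,-30]],"roll":[0,0,0,0,0,0,0,0,0,0,0,0]}'; python3 -m jog '{"xyz":[[-15,0,-3],[-32,0,-6],[-50,0,-9],[-70,0,-13],[-90,0,-17],[-110,0,-21],[-130,0,-24],[-150,0,-28],[-170,0,-32],[-190,0,-36],[-208,0,-39],[-222,0,-42]],"roll":[0,0,0,0,0,0,0,0,0,0,0,0]}';  python3 -m jog '{"xyz":[[-11,0,-2],[-19,0,-4],[-24,0,-5],[-27,0,-5],[-27,0,-5]],"roll":[0,0,0,0,0]}'
cat > sc.py <<'E'
import sys
from h import *
s=monitor.observe();print(s['tcp_pos'],s['ee_rot'][2],s['wrist_force'].round(1))
for n in('scene','top'):
    im,d=vision.grab_frame(n);P=cloud(d,vision.camera_params(n));Q=toscoop(P,s['tcp_pos'],s['ee_rot'][2])-[27,49,-183.6]
    cv2.imwrite(f'pics/{n}_{sys.argv[1]}.png',cv2.resize(im[90:240,290:490] if n=='scene' else im[130:280,110:310],None,fx=3,fy=3))
    for q in nets.silhouettes('coupling_a',n):
        m=q['pixels'].ravel()&(d.ravel()>0)&(Q[:,2]>20)&(Q[:,2]<60)
        if 20<m.sum()<400: w=Q[m]; print(n,round(q['confidence'],2),'scoop frame',rect(w/1000),np.percentile(w[:,2],95).round(0), m.sum())
    Pf=P.reshape(-1,3)
    w=sel(Pf,.38,.66,.18,.43,.033,.046); print(n,'scale vis',rect(w),np.median(w[:,2]))
    for y in(-48.5,48.5):
        w=sel(Q,-50,15,y-4,y+4,33,48); 
        if len(w)>8: print('wall',y,np.polyfit(w[:,0],w[:,2],1).round(3),w.mean(0).round(1))
E
python3 sc.py d
```

```text
time_s: 25.5
tcp_pos: [0.5299, 0.0912, 0.2827]
ee_rot: [-90.0, 0.0, -85.8]
wrist_force: [0.2, -0.6, -2.7]
finger_gap: 0.0018
time_s: 27.0
tcp_pos: [0.4716, 0.3097, 0.2826]
ee_rot: [-90.0, 0.0, -85.8]
wrist_force: [-0.1, 0.3, -2.6]
finger_gap: 0.0018
time_s: 27.62
tcp_pos: [0.4652, 0.3348, 0.2827]
ee_rot: [-90.0, -0.0, -85.8]
wrist_force: [-0.5, 0.3, -2.8]
finger_gap: 0.0016
[0.46522387 0.33484    0.28272572] -85.83351927497488 [-0.5  0.3 -2.8]
scene 0.45 scoop frame (array([ 6.6, 18.4]), array([41.9, 59.7]), 2.8) 43.0 146
scene 0.44 scoop frame (array([-31.8,  21.1]), array([61.1, 63.6]), 48.6) 44.0 144
scene scale vis (array([524. , 308.5]), array([175.5, 198.5]), 74.3) 0.03766132836984459
wall -48.5 [-0.173 37.301] [ -6.9 -48.1  38.5]
wall 48.5 [ 0.08 38.25] [-8.1 49.1 37.6]
top 0.84 scoop frame (array([ 4.2, 11.8]), array([36.4, 57.1]), 0.8) 45.0 334
top 0.62 scoop frame (array([-37.5,   7.9]), array([35.1, 58.3]), 3.8) 45.0 139
top scale vis (array([514.4, 314. ]), array([178.4, 199.7]), 73.8) 0.03926660195286935
wall -48.5 [-0.174 39.142] [ -5.6 -50.3  40.1]
wall 48.5 [2.5000e-02 3.8151e+01] [-15.   46.3  37.8]
```

View pics/scene_d.png

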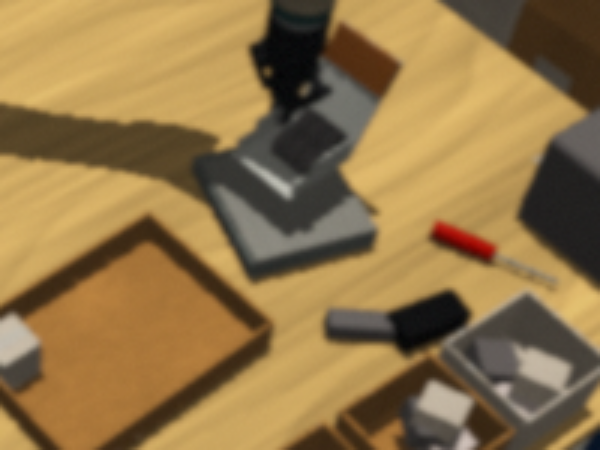

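```bash
python3 -m jog '{"xyz":[[0,8,0],[0,20,0],[0,32,0],[0,42,0],[0,49,0],[0,53,0],[0,55,0],[0,55,0]],"roll":[0,0,0,0,0,0,0,0]}'; python3 -m jog '{"xyz":[[0,1,0],[0,2,0],[0,3,0],[0,3,0]],"roll":[0,0,0,0]}'; python3 -m jog '{"xyz":[[0,0.5,0],[0,1,0],[0,1,0]],"roll":[0,0,0]}'
```

```text
time_s: 28.82
tcp_pos: [0.4652, 0.335, 0.2278]
ee_rot: [-90.0, 0.0, -85.8]
wrist_force: [0.1, -0.4, -2.9]
finger_gap: 0.0014
time_s: 29.32
tcp_pos: [0.4651, 0.335, 0.2246]
ee_rot: [-90.0, -0.0, -85.8]
wrist_force: [-0.2, -0.8, -2.9]
finger_gap: 0.0019
time_s: 29.7
tcp_pos: [0.4651, 0.335, 0.2238]
ee_rot: [-90.0, 0.0, -85.8]
wrist_force: [-0.4, 0.3, -0.9]
finger_gap: 0.0019
```

```bash
python3 -m jog '{"xyz":[[0,0.4,0],[0,0.7,0],[0,0.7,0]],"roll":[0,0,0]}'; python3 -m jog '{"xyz":[[0,0,0],[0,0,0],[0,0,0]],"roll":[0,0,0]}' -0.82;  python3 -m jog '{"xyz":[[0,-6,0],[0,-20,0],[0,-45,0],[0,-90,0],[0,-140,0],[0,-160,0],[-40,-160,-60],[-80,-160,-120],[-80,-160,-120]],"roll":[0,0,0,0,0,0,0,0,0]}'; python3 - <<'E'
from h import *
s=monitor.observe();print(s['tcp_pos'],s['wrist_force'].round(1))
g=np.array([.4651,.335,.2233])
for n in('scene','top'):
    im,d=vision.grab_frame(n);P=cloud(d,vision.camera_params(n));Q=toscoop(P,g,-85.8)-[27,49,-183.3]
    cv2.imwrite(f'pics/{n}_e.png',cv2.resize(im[90:240,290:490] if n=='scene' else im[130:280,110:310],None,fx=3,fy=3))
    for q in nets.silhouettes('coupling_a',n):
        m=q['pixels'].ravel()&(d.ravel()>0)&(Q[:,2]>20)&(Q[:,2]<60)
        if 20<m.sum()<400: w=Q[m]; print(n,round(q['confidence'],2),'scoop frame',rect(w/1000),np.percentile(w[:,2],95).round(0), m.sum())
    for y in(-48.5,48.5):
        w=sel(Q,-50,15,y-4,y+4,33,48); 
        if len(w)>8: print('wall',y,np.polyfit(w[:,0],w[:,2],1).round(3),w.mean(0).round(1))
    w=sel(Q,-140,70,-65,65,12,150);print('scoop rect (exp ctr -32.7,0)',rect(w/1000),w[:,2].max())
E
```

```text
time_s: 30.08
tcp_pos: [0.465, 0.3349, 0.2237]
ee_rot: [-90.0, 0.0, -85.8]
wrist_force: [-2.1, -0.4, 5.9]
finger_gap: 0.0016
time_s: 30.45
tcp_pos: [0.4653, 0.335, 0.2229]
ee_rot: [-90.0, -0.0, -85.8]
wrist_force: [0.3, -0.1, 0.1]
finger_gap: 0.0077
time_s: 31.58
tcp_pos: [0.3356, 0.4082, 0.3837]
ee_rot: [-90.1, 0.1, -85.5]
wrist_force: [0.7, -0.0, 0.1]
finger_gap: 0.0075
[0.33559937 0.40819956 0.38368169] [ 0.7 -0.   0.1]
scene 0.6 scoop frame (array([-39.2,  16. ]), array([48.5, 66.1]), 0.7) 45.0 135
scene 0.46 scoop frame (array([ 5.8, 20.9]), array([63.5, 49.9]), 84.7) 44.0 151
wall -48.5 [ 0.04  37.636] [-24.6 -46.3  36.6]
wall 48.5 [ 0.081 38.491] [-8.2 49.9 37.8]
scoop rect (exp ctr -32.7,0) (array([-34.8,   3.9]), array([105.5, 168.1]), 89.9) 133.72095990263705
top 0.71 scoop frame (array([-37.5,   5.4]), array([57.1, 36.9]), 89.4) 47.0 309
top 0.69 scoop frame (array([ 3.7, 11.5]), array([57.2, 41.5]), 89.2) 46.0 341
wall -48.5 [9.0000e-03 3.9406e+01] [-19.  -50.9  39.2]
wall 48.5 [1.0000e-02 4.0084e+01] [-16.9  45.9  39.9]
scoop rect (exp ctr -32.7,0) (array([-36.9,  -2.3]), array([166.7, 100.5]), 0.0) 135.93384904342327
```

View pics/top_e.png

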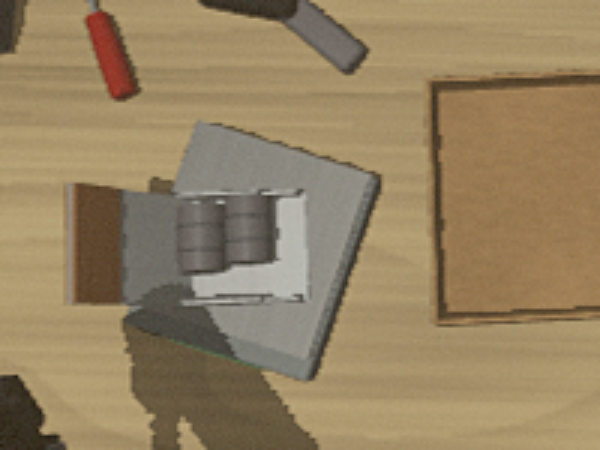

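```bash
python3 -c "
from bench import order;print(order.hand_in())"
```

```text
the job is handed in; nothing more can be done
None
```

The scoop is standing on the middle of the scale's platform with both couplings in it. I let go of it at about 31 s on the robot's clock and handed the job in. The hand-in reported no verdict.

**How I did it:** the moves can't tilt the gripper, so I couldn't pinch the wooden grip at 25°. I pinched the scoop's vertical side wall on the carton side and ran the scoop under the couplings to the end wall. That left one coupling in the pan and the other on the front ramp. I let go and pushed the back plate back until the mouth rose and the coupling on the ramp rolled over the ridge. I then took the same side wall again, lifted, carried the scoop level to the scale, set it down and withdrew the arm.

**Last checks:**
- **Couplings:** they lie at x of about -38 and +4 mm, and y of about 5 and 12 mm in the scoop's frame. Both are behind the ridge and at the right height.
- **Scoop on the scale:** its walls are level to within about 0.6° in the top camera. Its pan's centre looks within a few mm of the platform's centre. The most the wrist force showed while setting it down was about 6 N.
- **Robot:** it is clear of everything, with about 0 N at the wrist.

**Doubts:**
- The scene camera disagrees with the top and wrist cameras by about 5–9 mm. It also shows one scoop wall sloping about 4–5°, which I put down to its coarser view. I relied on the top and wrist cameras.
- I did not measure the carton, tape roll or bottle again at the end. The carton was in its place in the pictures taken in the bin, and I planned the moves to stay clear of all three.
- The gripper's clearance from the couplings was measured at about 9 mm before the second grip, but no contact reading was available to confirm it.

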